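# Close the filler cap of the hydraulic power pack

## Robot

A 6-joint arm with a two-finger parallel gripper is mounted at the origin on a cart in front of the work surface, level with it; the furniture and walls round the work are solid. World frame = base frame: x ahead of the robot, y to its left, z up, the work surface at z = 0. Lengths are in m, angles in rad, forces in N, time in s.
With the tool pointing down it reaches from about 0.275 to 0.825 m from the base axis. Payload 4.9 kg.
Tool frame: the origin (TCP) lies at the very end of the fingers, on their centre line; the grasp point (between the pads) lies 19 mm behind it (ctrl.pinch_z is the distance from the TCP to the grasp point, in m); z points along the fingers, y is the line along which they close (so a half turn about z gives the same grasp; the last joint's range is limited). The gripper opens to 85 mm and grips with 20 to 120 N. Pads are 22 mm wide; open, the fingers measure 114 mm over their backs; the gripper's body (76 mm by 85 mm) begins 54 mm behind the grasp point. The pads swing forward as they close: fully open they stand 13 mm farther back than shut.
Start: joints at [0.998, 0.326, -0.193, 1.052, 0, 1.437], TCP at [0.234, 0.498, 0.231] pointing down, gripper open.
Joint ranges: [-2.65, 2.65], [-0.97, 1.79], [-1.3, 1.35], [-1.93, 2.1], [-1.47, 1.37], [-3.14, 3.14]. Speed limits (rad/s): [2.57, 2.57, 3.14, 3.14, 3.14, 3.14].

## Interface

Orientations are given as a rotation vector (axis times angle).
In Python, from station import ctrl, snapshot, camera_model, hand_in gives the robot as it stands.
- The arm moves only by the tool step_arm, never from a script. Its argument "steps" is text: rows parted by semicolons, each of 5 numbers parted by spaces: the shift along the tool's x, y, z in cm, then the turn about the tool's z in rad, then the finger opening in cm, from 0 to 8.54. A call has 1 to 12 rows; each row is the pose to reach, as a shift and turn from the pose commanded when the call began, along the tool's axes at that moment; what a row does not reach only later rows make up. A row lasts 1/12 s, in which the tool goes at most 41.7 mm and 7.16 degrees, less where a joint would pass 70% of its speed; a pose out of reach is approached as far as the arm can. A call with a gripper value outside its range is refused whole. The fingers move at their own pace and stop on an object; the grip force is fixed at half the most. Time passes only in rows, so rows that repeat a pose let the fingers close. It gives the time, the measured TCP pose, the force, the opening and the grip force at its end, in the units of the state.
- ctrl.state(): the state, without advancing time (a new reading comes with each control period).
- snapshot(name): name is "side" or "top"; returns the picture (480x640x3 uint8, red, green, blue); there is no depth.
- camera_model(name): a dict with "intrinsics" (3x3 intrinsics, pixels), "cam_to_world" (4x4, takes a point from camera to world coordinates). Camera axes: x right, y down, z forward; pixel columns grow to the right and rows downward; lengths in m; the calibration is good to about 2 mm. A picture is of the moment at which its call begins. camera_model takes no time and is no camera call.
- hand_in(): hands the job in; it is judged then, once.
The state is a dict: "t": time; "q": joint angles; "joint_velocities": joint speeds; "tau": joint torques, N m; "position": TCP position; "ee_rot": TCP orientation; "force": force on the tool from outside, world axes, zero at the start; "ft_torque": the same for the moment, N m; "width": finger opening in m; "grip_force": force on a finger pad.
Only numpy, scipy, OpenCV 4.12 (cv2) and the standard library are available. Lean on these libraries where they do the work, as an engineer would, in place of code of your own. Each camera call takes 0.05 s, during which the arm holds its last target. There are 200 camera calls.

## Task

The three-winged filler cap of the hydraulic power pack has only been set loosely on its neck. First take the small valve body off the tank's lid, where it is in the way of the wings, and stand it upright on the bench. Then, without lifting the cap off, turn it back (anticlockwise seen from above) until its lugs drop into the neck, then screw it clockwise fully home against its stop, and last swing the locking dog in behind the wing as far as it goes, so that the cap cannot work loose; leave the oil can, the tin and the screwdriver as they are.

Things in the scene. Friction and masses are not known exactly. Their poses are not given: they have to be found in the camera images.
- pack: Hydraulic power pack, fixed to the bench: low grey tank, dark lid plate on top (90 mm above the bench). Origin: on the filler neck's axis at bench height, z up. In its frame the lid spans x -108 to 108, y -113 to 193 mm; a valve block (x -89 to -43, y 111 to 173, top at 144 mm) and a motor stand on it.
- motor (a point): Centre of the motor's top, 210 mm above the bench, at x 22, y 131 mm in the pack's frame. The motor is an upright cylinder 82 mm across; its terminal box sticks out to 67 mm along the pack's +x, up to 166 mm above the bench.
- neck (a point): Centre of the neck's flat top flange, 113 mm above the bench, axes as the pack's. The flange (71 mm across) has three gaps; clockwise of each, its underside and the floor below ramp down to a stop rib. Ribs stand 5 mm above the flange: a lug lying on the flange is blocked clockwise by a rib and reaches its gap only anticlockwise.
- cap: Loose aluminium cap, 0.35 kg, 83 mm across, 44 mm high, three equal wings on top; a guide tube under it reaches 40 mm down the neck (1 mm side play). Origin: on its axis at the lower edge of skirt and inner lugs, z up; wings along +x and 120 degrees either side. Origin level with the neck's top while the lugs lie on the flange, 8 mm lower once dropped in, 13 mm when home. Turns easily.
- wing1 (a point): On the wing along the cap's +x, 62 mm from the axis, mid-height of the wing. Each wing is 13 mm wide and 18 mm high (26 to 44 mm above the cap's origin), reaches 70 mm from the axis and overhangs the skirt.
- wing2 (a point): The same point on the wing 120 degrees anticlockwise of wing 1.
- wing3 (a point): The same point on the wing 240 degrees anticlockwise of wing 1.
- home_mark (a point): Where the tip of wing 1 lies, seen from above, when the cap is home: 62 mm from the neck's axis, bearing -165 degrees in the pack's frame, at the height of the neck's top. The cap starts 4 to 59 degrees anticlockwise of this, drops in once 72 degrees anticlockwise of it and meets a stop at 86; from there it screws clockwise to home, again a firm stop.
- dog (a joint): Steel locking dog, a flat lever on an upright pivot post: 12 mm wide, 14 mm high (119 to 133 mm above the bench). Value in rad: 0 fully out, the lever pointing along bearing -165 degrees in the pack's frame; grows as it swings clockwise; 1.57 is its stop, fully in, tip 5 mm behind (anticlockwise of) the home wing. Stays where left; about 1.3 N at 40 mm from the pivot moves it.
- dog_pivot (a point): The dog's pivot axis at mid-height of the lever (126 mm above the bench), at x -42, y -75 mm in the pack's frame. The lever reaches 50.5 mm from it; a nut on the pivot tops out at 138 mm.
- dog_tip (a point): On the dog's centre line, 44.5 mm from the pivot, at mid-height of the lever.
- valve: Loose grey machined valve body, 0.3 kg, 48 x 52 x 52 mm, on the lid 78 to 88 mm behind the neck's axis; its foot may be under a wing: draw it out before lifting. Origin at its underside, z up; its round axis is 2.5 mm along its +y. Round flange foot 47 mm across (7 mm high), collar 36 mm across from 25 to 41 mm up, stub 16 mm across from 41 to 52 mm; side port to 26 mm along its -y, 8 to 26 mm up.
- oil_can: Red squirt oil can with a thin bent spout, 72 x 112 x 183 mm, standing on the bench right of the pack. Origin at its underside, the can's axis 20 mm along its +y, the spout rising towards its -y. Leave it standing.
- tin_cup: Green open tin, 79 mm across, 90 mm high, standing on the bench behind the pack. Origin: centre of its underside. Leave it standing.
- driver_red: Slot screwdriver with a red grip, 231 mm long, lying along its y on the bench in front of the pack. Origin: under its middle. Leave it lying.
Not all that is in view belongs to the job. Several things have the shape of the valve; the one meant has the colours described above.

How it is judged:
By the outcome, as a careful person would: the job done as asked, in the order asked, and still so for the second after the job is handed in, with the robot touching nothing.
It also fails if it takes over 64 s, if anything falls off the work surface, if the arm or the gripper's body presses on something with over 40 N, if the wrist force passes 120 N, or if a joint passes its speed limit or range.

## Working session

There is one attempt and no reset: what is moved stays moved. The work goes in short steps, Python scripts to look and compute and a tool call to move; the robot and the scene stay as the last step left them, time stands still between calls to the robot, and variables do not carry over. Pictures are saved under pics/ and viewed, at most 10 in all, crops included, and the job is handed in when it is done.

Besides the shell and the picture viewer there is one more tool, called after "Emit:" as name(argument=value, ...), one argument or row to a line, values as JSON. step_arm: Moves the arm, as the interface text tells. Its arguments: {"type":"object","properties":{"steps":{"type":"string"}},"required":["steps"]}

```bash
mkdir -p pics; ls; python3 - <<'E'
from station import ctrl, snapshot, camera_model
import cv2, numpy as np
for n in("top","side"):
    im=snapshot(n); cv2.imwrite(f"pics/{n}0.png",im[:,:,::-1]); m=camera_model(n); print(n,np.round(m["intrinsics"],1).tolist(),np.round(m["cam_to_world"],4).tolist())
s=ctrl.state(); print(s)
E
```

```text
pics
top [[460.1, 0.0, 324.2], [0.0, 460.1, 237.5], [0.0, 0.0, 1.0]] [[-0.0145, -0.9966, 0.0817, 0.5856], [-0.9998, 0.0135, -0.0124, -0.0577], [0.0113, -0.0819, -0.9966, 1.0602], [0.0, 0.0, 0.0, 1.0]]
side [[553.6, 0.0, 321.2], [0.0, 553.6, 234.1], [0.0, 0.0, 1.0]] [[-0.9809, -0.0552, 0.1864, 0.4443], [-0.1926, 0.4066, -0.8931, 0.9575], [-0.0265, -0.9119, -0.4095, 0.6046], [0.0, 0.0, 0.0, 1.0]]
{'t': 0.1, 'q': array([ 9.97801175e-01,  3.26847194e-01, -1.93457344e-01,  1.05198086e+00,
       -1.46795976e-05,  1.43662077e+00]), 'joint_velocities': array([ 7.38944254e-04, -1.55635503e-04,  4.51271888e-03, -5.30908265e-04,
        6.52160448e-05,  7.16537841e-04]), 'tau': array([ 9.28045192e-04, -4.44237471e+01,  2.63039142e+01,  7.81625480e-03,
       -1.17859408e-04,  1.80411018e-05]), 'position': array([0.23338875, 0.49747677, 0.23060249]), 'ee_rot': array([-6.83669560e-01, -3.06578580e+00,  2.20196127e-03]), 'force': array([-0.11742538,  0.18963641, -0.86894061]), 'ft_torque': array([0.02091544, 0.02542415, 0.04456868]), 'grip_force': 0.0, 'width': 0.08578062814290531}
```

View pics/top0.png

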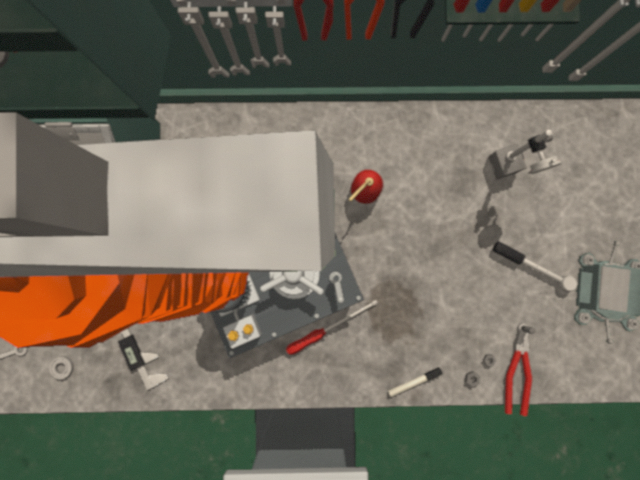

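View pics/side0.png

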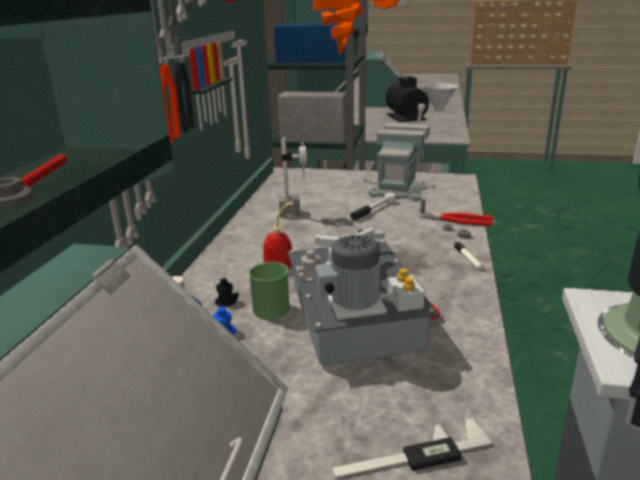

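The top view is partly covered by an overhead box and orange cloth. The cap is at about (293,280), the dog at (337,287) and the valve block at (240,330). The side view shows motor, tin, oil can and something on the lid at about (308,262). I'll enlarge both.

```bash
python3 - <<'E'
import cv2, numpy as np
a=cv2.imread("pics/side0.png")[195:365,180:450]; b=cv2.imread("pics/top0.png")[225:375,190:400]
a=cv2.resize(a,None,fx=2.96,fy=2.96,interpolation=3)[:, :800]
cv2.imwrite("pics/sidec.png",a)
b=cv2.resize(b,None,fx=3.8,fy=3.8,interpolation=3)
cv2.imwrite("pics/topc.png",b)
E
```

```text
(no output)
```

View pics/sidec.png

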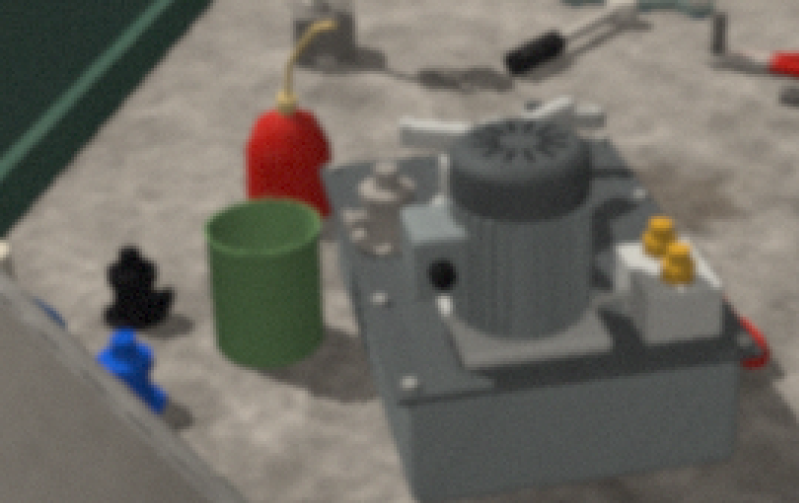

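View pics/topc.png

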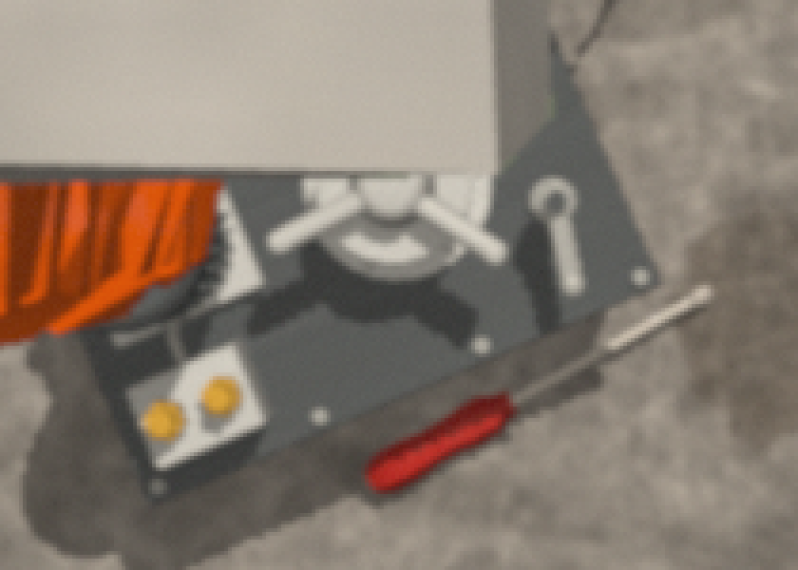

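Side crop: valve stub top (388,168), flange foot about (378,240), port towards (352,215), i.e. pointing image-left. The lid corners are (403,400), (735,365) and (330,165). Top crop: dog nut (553,197), dog end (572,288), wing tips (275,243) and (500,253), lid corners (658,287) and (150,500).

```bash
cat > h.py <<'E'
import numpy as np
from station import ctrl, snapshot, camera_model
from scipy.optimize import least_squares
from scipy.spatial.transform import Rotation as R
C={n:camera_model(n) for n in("top","side")}
def ray(n,uv):
    m=C[n]; T=m["cam_to_world"]; d=T[:3,:3]@np.linalg.solve(m["intrinsics"],[uv[0],uv[1],1.]); return T[:3,3],d
def onz(n,uv,z):
    o,d=ray(n,uv); return o+d*(z-o[2])/d[2]
def proj(n,p):
    T=C[n]["cam_to_world"]; c=T[:3,:3].T@(np.asarray(p)-T[:3,3]); q=C[n]["intrinsics"]@c; return q[:2]/q[2]
tc=lambda u,v:(190+u/3.8-.4,225+v/3.8-.4)
sc=lambda u,v:(180+u/2.96-.3,195+v/2.96-.3)
def rot(a): return np.array([[np.cos(a),-np.sin(a)],[np.sin(a),np.cos(a)]])
E
python3 - <<'E'
from h import *
obs=[("top",tc(658,287),(-108,-113,90)),("top",tc(150,500),(-108,193,90)),("side",sc(403,400),(108,193,90)),("side",sc(735,365),(-108,193,90)),("side",sc(330,165),(108,-113,90)),
("top",tc(553,197),(-42,-75,138)),("side",sc(520,140),(22,131,210))]
f=lambda p:np.concatenate([onz(n,uv,q[2]/1e3)[:2]-(p[:2]+rot(p[2])@np.array(q[:2])/1e3) for n,uv,q in obs])
r=least_squares(f,[.5,0,.38],loss="soft_l1",f_scale=.003); print(r.x,np.degrees(r.x[2]));print(np.round(r.fun.reshape(-1,2)*1e3,1)); p=r.x
P=lambda x,y:p[:2]+rot(p[2])@np.array([x,y])/1e3
loc=lambda w:(rot(p[2]).T@(w[:2]-p[:2]))*1e3
a=onz("top",tc(572,288),.133); d=a[:2]-P(-42,-75); print("dog bearing pack",np.degrees(np.arctan2(d[1],d[0]))-np.degrees(p[2]),np.linalg.norm(d))
for t in[(275,243),(500,253)]:
    w=loc(onz("top",tc(*t),.113+.044)); print("wing",w,np.hypot(*w),np.degrees(np.arctan2(w[1],w[0])))
for uv,z in[((388,165),.142),((378,240),.095)]:
    w=onz("side",sc(*uv),z); print("valve",w,loc(w))
for n,uv,z in[("side",(sc(265,225)),.09)]: print("tin",onz(n,uv,z))
print("can",onz("top",(367,186),.1))
print("home mark/dog pivot/motor world",P(62*np.cos(np.radians(-165)),62*np.sin(np.radians(-165))),P(-42,-75),P(22,131))
for n,uv in[("top",(240,290)),("top",(95,345)),("side",(345,48))]: print(ray(n,uv))
E
```

```text
[ 0.59083096 -0.00605762  0.37534589] 21.50573531339695
[[ 0.6  2.2]
 [ 2.  -3.5]
 [-7.1 -0.7]
 [14.3 15. ]
 [-7.  -0.9]
 [ 3.5  1.4]
 [-2.6 -2.9]]
dog bearing pack -191.24296177227615 0.04506119968968134
wing [-5.41643498 66.4734835 ] 66.6937911409118 94.65832009519687
wing [-54.03289491 -38.31854297] 66.24095762897183 -144.6568531704499
valve [0.65995087 0.02633909 0.142     ] [76.18429469  4.80231951]
valve [0.66486868 0.04215576 0.095     ] [86.55803336 17.71500339]
tin [0.74691745 0.02357754 0.09      ]
can [ 0.77235213 -0.16178315  0.1       ]
home mark/dog pivot/motor world [ 0.54099553 -0.04294163] [ 0.57924954 -0.09123315] [0.56327548 0.12388735]
(array([ 0.58559367, -0.05769107,  1.06019524]), array([-0.02940774,  0.17211363, -1.00798986]))
(array([ 0.58559367, -0.05769107,  1.06019524]), array([-0.14396484,  0.4888314 , -1.0213317 ]))
(array([0.44433144, 0.95749504, 0.60457412]), array([ 0.16274738, -1.03803712, -0.10408198]))
```

```bash
python3 - <<'E'
from h import *
import cv2
print("tcp",proj("side",[.234,.498,.231]),proj("top",[.234,.498,.231]))
obs=[("top",tc(658,287),(-108,-113,90)),("top",tc(150,500),(-108,193,90)),("top",tc(553,197),(-42,-75,138)),("side",sc(520,140),(22,131,210)),("side",sc(403,400),(108,193,90)),("side",sc(330,165),(108,-113,90))]
f=lambda p:np.concatenate([onz(n,uv,q[2]/1e3)[:2]-(p[:2]+rot(p[2])@np.array(q[:2])/1e3) for n,uv,q in obs])
r=least_squares(f,[.5,0,.38],loss="soft_l1",f_scale=.002); p=r.x; print(p,np.degrees(p[2])); print(np.round(r.fun.reshape(-1,2)*1e3,1))
loc=lambda w:(rot(p[2]).T@(w[:2]-p[:2]))*1e3
P=lambda x,y,z:np.r_[p[:2]+rot(p[2])@np.array([x,y])/1e3,z/1e3]
for x,y,z in[(-108,193,90),(108,193,90),(108,-113,90),(22,131,210),(-89,173,144),(-43,111,144),(-43,173,144),(0,0,157),(76,5,90),(76,5,115)]:
    s=proj("side",P(x,y,z)); t=proj("top",P(x,y,z)); print((x,y,z),np.round([(s[0]-180)*2.96,(s[1]-195)*2.96,(t[0]-190)*3.8,(t[1]-225)*3.8]))
for u,v in[(275,243),(500,253)]:
    w=loc(onz("top",tc(u,v),.157)); print(w,np.hypot(*w),np.degrees(np.arctan2(w[1],w[0])))
# centre of cap from two wing tips w/ radius 70
E
```

```text
tcp [643.04046327 408.87649577] [ -1.54571397 485.22572395]
[ 0.58970788 -0.00695427  0.38683822] 22.16419736120087
[[ 0.1  3.7]
 [ 4.7 -0.6]
 [ 3.7  2.4]
 [-0.  -1.7]
 [-3.5 -0.2]
 [-6.6 -1.6]]
(-108, 193, 90) [765. 350. 147. 507.]
(108, 193, 90) [396. 399.   0. 141.]
(108, -113, 90) [320. 165. 510. -72.]
(22, 131, 210) [519. 140. 117. 248.]
(-89, 173, 144) [726. 255. 149. 476.]
(-43, 111, 144) [616. 215. 227. 345.]
(-43, 173, 144) [648. 264. 116. 393.]
(0, 0, 157) [502. 128. 392. 184.]
(76, 5, 90) [392. 235. 337.  62.]
(76, 5, 115) [391. 201. 333.  59.]
[-3.27379003 66.93803009] 67.01803916558089 92.79997795208291
[-53.09131763 -37.28837219] 64.87765954684062 -144.9179411723448
```

```bash
cat >> h.py <<'E'
p=np.array([.5898,-.0069,.3855])
def P(x,y,z): return np.r_[p[:2]+rot(p[2])@np.array([x,y])/1e3,z/1e3]
def here():
    s=ctrl.state(); return np.array(s["position"]),R.from_rotvec(s["ee_rot"]).as_matrix(),s
def yaw(M): return np.degrees(np.arctan2(M[1,1],M[0,1]))
def go(t,psi,pos=None,M=None):
    "tool-frame shift cm and turn rad for world target t, tool-y bearing psi deg (mod 180)"
    a,b,s=here(); pos=a if pos is None else pos; M=b if M is None else M
    d=M.T@(np.array(t)-pos)*100; e=(yaw(M)-psi+90)%180-90
    return np.round(np.r_[d,np.radians(e)],2)
E
python3 - <<'E'
from h import *
a,M,s=here(); print(np.round(M,3),yaw(M))
for t in[(.36,.12,.2),(.42,-.05,.19)]: print(go(t,142))
E
```

```text
[[-0.905  0.425 -0.001]
 [ 0.425  0.905 -0.001]
 [ 0.    -0.001 -1.   ]] 64.85749783913128
[-27.5  -28.79   3.1   -1.35]
[-40.15 -41.63   4.11  -1.35]
```

Emit:
step_arm(
  steps="-27.5 -28.8 3.1 -1.35 5.5;-27.5 -28.8 3.1 -1.35 5.5;-27.5 -28.8 3.1 -1.35 5.5;-27.5 -28.8 3.1 -1.35 5.5;-27.5 -28.8 3.1 -1.35 5.5;-27.5 -28.8 3.1 -1.35 5.5;-27.5 -28.8 3.1 -1.35 5.5;-27.5 -28.8 3.1 -1.35 5.5;-27.5 -28.8 3.1 -1.35 5.5;-27.5 -28.8 3.1 -1.35 5.5;-27.5 -28.8 3.1 -1.35 5.5;-27.5 -28.8 3.1 -1.35 5.5",
)

```text
t: 1.1
position: [0.361, 0.1171, 0.1999]
ee_rot: [1.304, -2.857, 0.002]
force: [0.8, 0.5, 0.2]
width: 0.0552
grip_force: 0.0
```

```bash
python3 - <<'E'
from h import *
a,M,s=here(); print(a,yaw(M),s["q"],s["force"])
print(go((.42,-.05,.19),142),go((.60,-.03,.185),142))
E
```

```text
[0.36095786 0.11713838 0.19989786] 139.07756663832515 [ 0.11987712  0.03575152 -0.64109806  0.89411036 -0.00154581 -0.73668728] [0.82521293 0.47013942 0.21663513]
[  8.76 -15.41   1.02  -0.05] [ -4.54 -27.7    1.51  -0.05]
```

Emit:
step_arm(
  steps="8.8 -15.4 1 -0.05 5.5;8.8 -15.4 1 -0.05 5.5;8.8 -15.4 1 -0.05 5.5;8.8 -15.4 1 -0.05 5.5;-4.5 -27.7 1.5 -0.05 5.5;-4.5 -27.7 1.5 -0.05 5.5;-4.5 -27.7 1.5 -0.05 5.5;-4.5 -27.7 1.5 -0.05 5.5;-4.5 -27.7 1.5 -0.05 5.5;-4.5 -27.7 1.5 -0.05 5.5",
)

```text
t: 1.93
position: [0.6023, -0.0275, 0.184]
ee_rot: [-1.375, 2.824, -0.001]
force: [-0.8, -1.0, 0.4]
width: 0.0547
grip_force: 0.0
```

```bash
python3 - <<'E'
from h import *
import cv2
a,M,s=here(); print(a,yaw(M),s["q"],s["force"])
v=P(78,5,0)
print(v,go((v[0],v[1],.185),142),go((v[0],v[1],.110),142))
i=snapshot("side"); cv2.imwrite("pics/s1.png",cv2.resize(i[100:340,200:500,::-1],None,fx=2.5,fy=2.5,interpolation=3))
E
```

```text
[ 0.60231348 -0.02745075  0.18396787] 141.91340604782158 [-1.68029302e-01  4.55763349e-01 -1.21394977e-01  9.92557510e-01
  2.19367495e-04 -1.07408934e+00] [-0.79529566 -0.98475836  0.39531854]
[0.66019551 0.02706281 0.        ] [-7.86 -1.19 -0.1  -0.  ] [-7.86 -1.19  7.4  -0.  ]
```

View pics/s1.png

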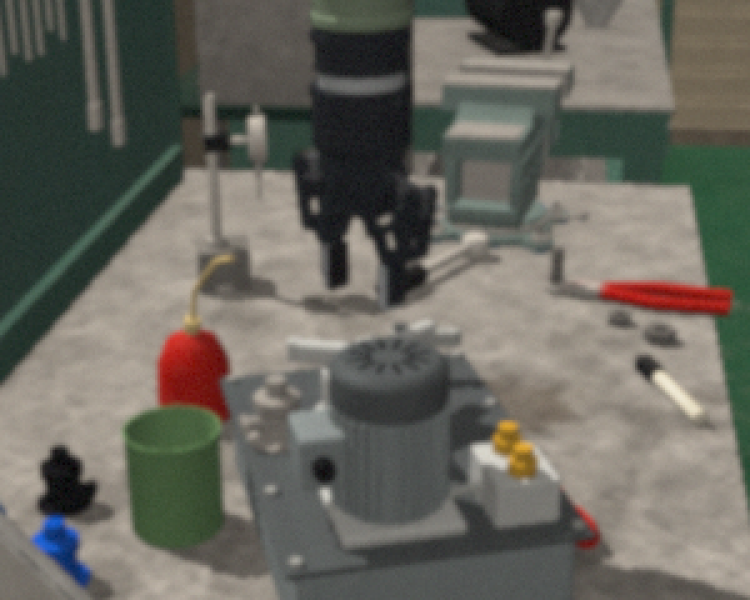

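Side view: the gripper hovers over the cap clear of everything. The valve's stub top is at crop (275,383), and its port faces left and towards the camera at (256,432).

Emit:
step_arm(
  steps="-7.9 -1.2 0 0 5.5;-7.9 -1.2 0 0 5.5;-7.9 -1.2 0 0 5.5;-7.9 -1.2 3 0 5.5;-7.9 -1.2 5 0 5.5;-7.9 -1.2 6.5 0 5.5;-7.9 -1.2 7.2 0 5.5;-7.9 -1.2 7.2 0 5.5",
)

```text
t: 2.65
position: [0.6544, 0.0275, 0.1115]
ee_rot: [1.373, -2.821, -0.003]
force: [0.3, -0.6, -0.6]
width: 0.0548
grip_force: 0.0
```

```bash
python3 - <<'E'
from h import *
import cv2
a,M,s=here(); print(a,yaw(M),s["force"])
o=onz("side",(200+258/2.5,100+432/2.5),.107); print(o, np.degrees(np.arctan2(o[1]-.027,o[0]-.660)))
i=snapshot("side"); cv2.imwrite("pics/s2.png",cv2.resize(i[150:330,230:430,::-1],None,fx=3.3,fy=3.3,interpolation=3))
E
```

```text
[0.65437944 0.0274546  0.11148744] 141.88762392795914 [ 0.31195982 -0.59728943 -0.6079955 ]
[0.67016215 0.0532736  0.107     ] 68.85442944602585
```

View pics/s2.png

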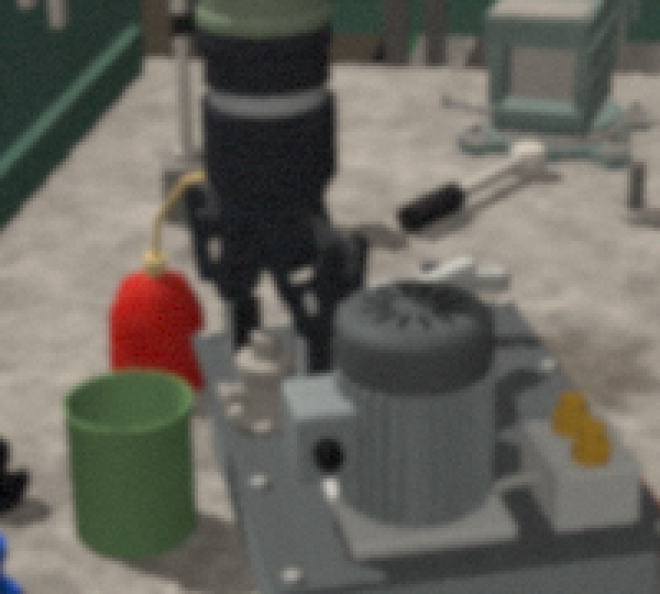

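The valve stands between the fingers but about 6–9 mm towards image-left (+x). I'll shift, close, and check.

```bash
python3 - <<'E'
from h import *
a,M,s=here(); print(a,go((.663,.027,.1115),142)); print(onz("side",(230+266/3.3-.3,150+333/3.3-.3),.142))
E
```

```text
[0.65563882 0.02734832 0.11301362] [-0.43 -0.6   0.15 -0.  ]
[0.66070212 0.02717824 0.142     ]
```

Emit:
step_arm(
  steps="-0.3 -0.4 0 0 5.5;-0.3 -0.4 0 0 5.5;-0.3 -0.4 0 0 5.5;-0.3 -0.4 0 0 5.5",
)

```text
t: 3.03
position: [0.6628, 0.0272, 0.1143]
ee_rot: [-1.374, 2.824, -0.001]
force: [-0.4, -0.2, 0.6]
width: 0.0552
grip_force: 0.0
```

```bash
python3 - <<'E'
from h import *
a,M,s=here(); print(a,go((.663,.027,.1115),142),s["force"])
E
```

```text
[0.66275636 0.0272075  0.11429457] [ 0.   -0.03  0.28 -0.  ] [-0.39198923 -0.24486122  0.64853508]
```

Emit:
step_arm(
  steps="0 0 0.4 0 5.5;0 0 0.4 0 3.2;0 0 0.4 0 3.2;0 0 0.4 0 3.2;0 0 0.4 0 3.2;0 0 0.4 0 3.2;0 0 0.4 0 3.2;0 0 0.4 0 3.2",
)

```text
t: 3.7
position: [0.6613, 0.0279, 0.1093]
ee_rot: [1.375, -2.824, -0.002]
force: [-4.8, 2.6, 4.7]
width: 0.0328
grip_force: 46.6
```

```bash
python3 - <<'E'
from h import *
import cv2
a,M,s=here(); print(a,s["width"],s["grip_force"],s["force"],s["ft_torque"])
i=snapshot("side"); cv2.imwrite("pics/s3.png",cv2.resize(i[215:305,270:390,::-1],None,fx=6,fy=6,interpolation=3))
E
```

```text
[0.66126675 0.02785651 0.10927357] 0.032822930918176334 46.561021534726024 [-4.82470615  2.60039953  4.70844104] [ 0.61154682  1.04149262 -0.02315118]
```

View pics/s3.png

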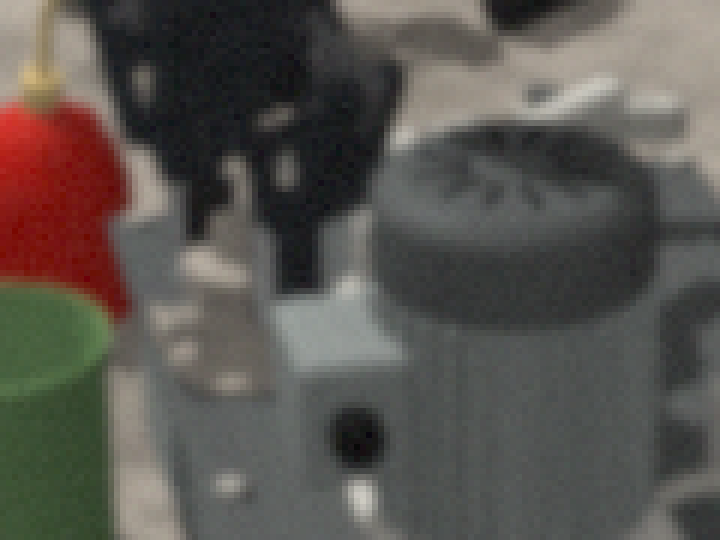

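The fingers caught only the valve's back edge. The valve sits nearer the camera (−tool x). I'll open and measure its blob.

Emit:
step_arm(
  steps="0 0 0 0 5.5;0 0 0 0 5.5;0 0 0 0 5.5;0 0 0 0 5.5",
)

```text
t: 4.08
position: [0.6626, 0.027, 0.1093]
ee_rot: [-1.374, 2.825, -0.001]
force: [-0.7, 0.7, 0.5]
width: 0.0545
grip_force: 0.0
```

```bash
python3 - <<'E'
from h import *
import cv2
a,M,s=here(); print(a,s["width"],s["force"])
i0=cv2.imread("pics/side0.png")[:,:,::-1].astype(int); i=snapshot("side").astype(int)
cv2.imwrite("pics/s4full.png",i[:,:,::-1])
for im in(i0,i):
    print()
    for v in range(244,290,2): print(v,"".join("#" if im[v,u,0]-im[v,u,2]>6 and im[v,u,0]>85 else "." for u in range(290,330)))
for z,pt in[("foot base",P(78,5,90)),("stub",P(78,5,142))]: print(z,proj("side",pt))
E
```

```text
[0.66261184 0.02701873 0.10925305] 0.054549241866200686 [-0.66080271  0.72000602  0.48882095]

244 ######################################.#
246 ########################################
248 ############################...........#
250 #########.......########...............#
252 .#..............#########...............
254 ...............##########.#............#
256 ............##################.........#
258 #..........####################.........
260 ##.........##################..........#
262 #...........###############..........###
264 ###.........##############..............
266 ##...####################...............
268 ###..###################................
270 ###...###################...............
272 ####...##################...............
274 ##......#################...............
276 ###......################...............
278 ####........#############...............
280 ####............#######.................
282 #####...................................
284 #####...................................
286 #####...................................
288 ######.....
[... 554 characters left out ...]
................
268 ####.####################...............
270 ###.####################................
272 ####..###################...............
274 ###....#################................
276 ####.....################...............
278 #####......##############...............
280 ####............#####.#.................
282 ####....................................
284 ####....................................
286 #####...................................
288 ######..................................
foot base [311.49037486 274.54143577]
stub [310.57716615 250.59905753][ WARN:0@0.308] global loadsave.cpp:1063 imwrite_ Unsupported depth image for selected encoder is fallbacked to CV_8U.
```

The measured blob agrees with the valve axis at about (0.660, 0.027), so the grasp was sound. I'll regrasp and draw it out a little before lifting.

Emit:
step_arm(
  steps="0 0 0 0 3;0 0 0 0 3;0 0 0 0 3;0 0 0 0 3;0 0 0 0 3;0 0 0 0 3;-0.4 0 -0.5 0 3;-0.8 0 -1 0 3;-1.2 0 -2 0 3;-1.2 0 -3 0 3;-1.2 0 -3 0 3",
)

```text
t: 5.05
position: [0.6714, 0.037, 0.142]
ee_rot: [-1.374, 2.821, -0.003]
force: [1.3, -0.1, -2.6]
width: 0.0325
grip_force: 59.8
```

```bash
python3 - <<'E'
from h import *
import cv2
a,M,s=here(); print(a,s["width"],s["grip_force"],s["force"],s["ft_torque"],proj("side",a))
i=snapshot("side"); cv2.imwrite("pics/s5.png",cv2.resize(i[185:305,270:390,::-1],None,fx=5,fy=5,interpolation=3))
E
```

```text
[0.67136904 0.03701489 0.14203758] 0.032533915504365865 59.83071017777547 [ 1.25587388 -0.10642142 -2.56803034] [-0.00959405 -0.06776103 -0.00990091] [303.74252797 252.48971762]
```

View pics/s5.png

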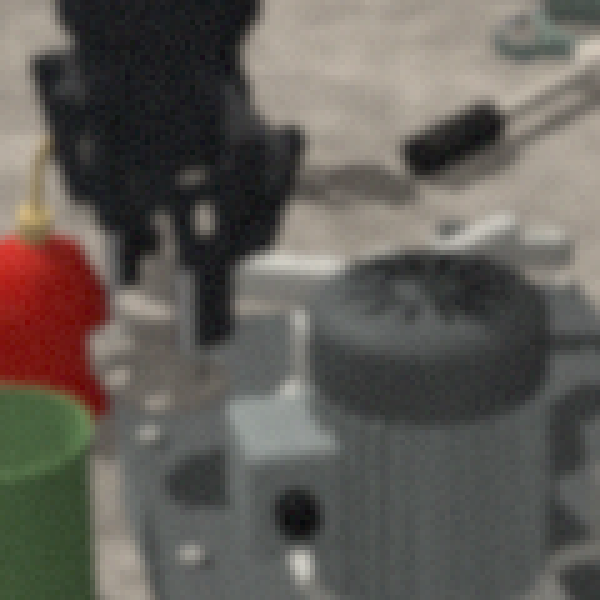

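Valve is lifted upright with its shadow visible beneath it. Now I'll carry it to free bench right of the pack.

```bash
python3 - <<'E'
from h import *
a,M,s=here()
for t in[(.671,.037,.205),(.49,-.28,.205),(.49,-.28,.04),(.49,-.28,.022)]: print(go(t,142),proj("top",t))
for u,v in[(287,352),(377,302),(390,395),(440,370)]: print(onz("top",(u,v),0))
E
```

```text
[-0.03 -0.02 -6.39 -0.  ] [267.60899553 230.06800396]
[36.09 -5.33 -6.44 -0.  ] [440.43130416 325.59822615]
[36.12 -5.28 10.06 -0.  ] [420.6941939 317.4183241]
[36.12 -5.28 11.86 -0.  ] [418.92244312 316.68403486]
[0.41354504 0.01709628 0.        ]
[ 0.52270567 -0.1895865   0.        ]
[ 0.31451784 -0.21393654  0.        ]
[ 0.36779452 -0.32880886  0.        ]
```

Emit:
step_arm(
  steps="0 0 -2 0 3;0 0 -5 0 3;0 0 -6.4 0 3;3 -0.4 -6.4 0 3;7 -1 -6.4 0 3;11 -1.6 -6.4 0 3;15 -2.2 -6.4 0 3;19 -2.8 -6.4 0 3;23 -3.4 -6.4 0 3;27 -4 -6.4 0 3;31 -4.6 -6.4 0 3;33.5 -5 -6.4 0 3",
)

```text
t: 6.1
position: [0.4998, -0.2608, 0.2033]
ee_rot: [1.37, -2.826, 0.002]
force: [0.6, 0.2, -2.4]
width: 0.0323
grip_force: 60.2
```

Emit:
step_arm(
  steps="1.5 -0.2 0 0 3;2.6 -0.3 0 0 3;2.6 -0.3 2 0 3;2.6 -0.3 5 0 3;2.6 -0.3 8 0 3;2.6 -0.3 11 0 3;2.6 -0.3 13.5 0 3;2.6 -0.3 15 0 3;2.6 -0.3 16 0 3;2.6 -0.3 16 0 3",
)

```text
t: 6.93
position: [0.4872, -0.2786, 0.0411]
ee_rot: [1.375, -2.823, -0.006]
force: [-1.1, 0.5, -3.1]
width: 0.0326
grip_force: 60.2
```

```bash
python3 - <<'E'
from h import *
a,M,s=here(); print(a,s["width"],s["force"],s["grip_force"])
E
```

```text
[ 0.48718351 -0.27858957  0.04114036] 0.03259313463379441 [-1.13550548  0.48113563 -3.05795109] 60.1796685392037
```

Emit:
step_arm(
  steps="0 0 1 0 3;0 0 1.7 0 3;0 0 1.9 0 3;0 0 2 0 3;0 0 2.05 0 3;0 0 2.05 0 3;0 0 2.05 0 3",
)

```text
t: 7.52
position: [0.4887, -0.2802, 0.0233]
ee_rot: [-1.374, 2.825, -0.001]
force: [-0.5, 0.0, -2.7]
width: 0.0324
grip_force: 60.2
```

Emit:
step_arm(
  steps="0 0 0.15 0 3;0 0 0.25 0 3;0 0 0.35 0 3;0 0 0.35 0 3;0 0 0.35 0 3",
)

```text
t: 7.93
position: [0.4886, -0.2802, 0.0197]
ee_rot: [-1.374, 2.825, -0.001]
force: [-0.5, 0.2, 1.8]
width: 0.0325
grip_force: 60.6
```

Touched down (force changed from −2.7 to +1.8 N). Release and retreat upwards.

Emit:
step_arm(
  steps="0 0 0 0 4;0 0 0 0 5.5;0 0 0 0 5.5;0 0 0 0 5.5;0 0 -1 0 5.5;0 0 -3 0 5.5;0 0 -7 0 5.5;0 0 -11 0 5.5;0 0 -15 0 5.5;0 0 -18.5 0 5.5;0 0 -18.5 0 5.5",
)

```text
t: 8.85
position: [0.4919, -0.2825, 0.213]
ee_rot: [-1.372, 2.819, -0.018]
force: [1.5, -1.8, 0.6]
width: 0.0549
grip_force: 0.0
```

```bash
python3 - <<'E'
from h import *
import cv2
a,M,s=here(); print(a,s["force"],s["q"])
i=snapshot("side"); t=snapshot("top")
A=cv2.resize(i[130:330,250:450,::-1],(400,400),interpolation=3); B=cv2.resize(t[230:330,260:360,::-1],(400,400),interpolation=3)
cv2.imwrite("pics/c1.png",np.hstack([A,B])); cv2.imwrite("pics/c1top.png",t[:,:,::-1])
E
```

```text
[ 0.49191718 -0.28252605  0.21295644] [ 1.47927977 -1.81787249  0.60898452] [-6.51469482e-01  3.60414518e-01 -1.91296544e-01  1.00590462e+00
  4.54852116e-05 -1.55725185e+00]
```

View pics/c1.png

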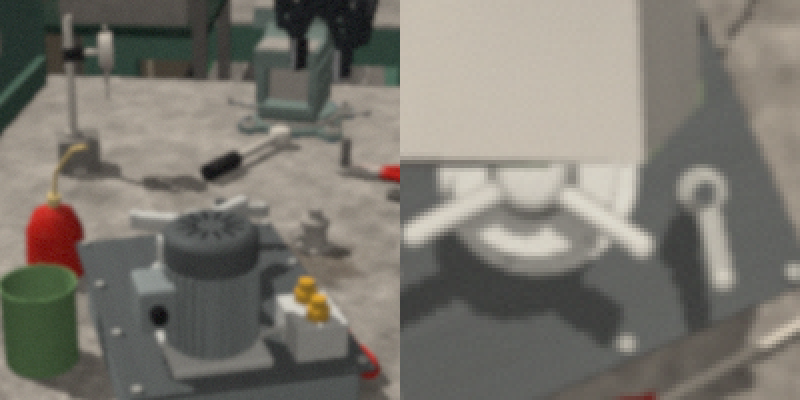

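Valve stands upright at crop (315,232), and the cap's wings are unchanged. Next I'll work out the neck centre and the straddle pose over the free wing.

```bash
python3 - <<'E'
from h import *
t1=onz("top",tc(275,243),.157)[:2]; t2=onz("top",tc(500,253),.157)[:2]
d=t2-t1; L=np.linalg.norm(d); n=np.array([-d[1],d[0]])/L
m=(t1+t2)/2; c=m+n*L/2/np.sqrt(3)
print("L",L,"centre",c,"pack est",p[:2],"third wing world bearing",np.degrees(np.arctan2(*( c-m)[::-1])))
b=np.radians(-4); w=np.r_[c*.5+p[:2]*.5+.055*np.array([np.cos(b),np.sin(b)]),.2]
print(w,go(w,86))
for th in range(5,75,5):
    t=np.radians(th); print(th,np.round([5.5*(1-np.cos(t)),5.5*np.sin(t),-t],2))
E
```

```text
L 0.11552025358716016 centre [ 0.59130472 -0.00582462] pack est [ 0.5898 -0.0069] third wing world bearing -3.3823973003781718
[ 0.64541838 -0.01019892  0.2       ] [-30.91   4.43   0.67   0.98]
5 [ 0.02  0.48 -0.09]
10 [ 0.08  0.96 -0.17]
15 [ 0.19  1.42 -0.26]
20 [ 0.33  1.88 -0.35]
25 [ 0.52  2.32 -0.44]
30 [ 0.74  2.75 -0.52]
35 [ 0.99  3.15 -0.61]
40 [ 1.29  3.54 -0.7 ]
45 [ 1.61  3.89 -0.79]
50 [ 1.96  4.21 -0.87]
55 [ 2.35  4.51 -0.96]
60 [ 2.75  4.76 -1.05]
65 [ 3.18  4.98 -1.13]
70 [ 3.62  5.17 -1.22]
```

Emit:
step_arm(
  steps="-4 0.6 0.6 0.1 3.2;-8 1.1 0.6 0.2 3.2;-12 1.7 0.6 0.3 3.2;-16 2.3 0.6 0.4 3.2;-20 2.9 0.6 0.52 3.2;-24 3.4 0.6 0.64 3.2;-28 4 0.6 0.76 3.2;-30.9 4.4 0.6 0.88 3.2;-30.9 4.4 0.6 0.98 3.2;-30.9 4.4 0.6 0.98 3.2;-30.9 4.4 0.6 0.98 3.2",
)

```text
t: 9.87
position: [0.6433, -0.0094, 0.1965]
ee_rot: [-0.112, -3.136, 0.0]
force: [0.1, -0.4, -0.8]
width: 0.032
grip_force: 0.0
```

```bash
python3 - <<'E'
from h import *
a,M,s=here(); print(a,yaw(M),s["force"],s["q"])
print(go((.6455,-.0098,.143),86.6))
E
```

```text
[ 0.64334258 -0.00937506  0.19654211] 85.92256233549622 [ 0.07557259 -0.4404011  -0.82753478] [-1.29045529e-01  5.25031443e-01  2.55829548e-02  1.07461533e+00
 -3.51960831e-04 -5.78799752e-02]
[-0.24 -0.03  5.35 -0.01]
```

Descend gently around the wing.

Emit:
step_arm(
  steps="-0.2 0 2 0 3.2;-0.2 0 3.3 0 3.2;-0.2 0 4 0 3.2;-0.2 0 4.6 0 3.2;-0.2 0 5.1 0 3.2;-0.2 0 5.3 0 3.2;-0.2 0 5.3 0 3.2",
)

```text
t: 10.45
position: [0.6463, -0.0102, 0.1452]
ee_rot: [-0.117, -3.139, -0.0]
force: [0.4, -0.1, -0.2]
width: 0.0316
grip_force: 0.0
```

```bash
python3 - <<'E'
from h import *
a,M,s=here(); print(a,yaw(M),s["force"]); np.set_printoptions(suppress=True)
c=np.array([.5905,-.0064]); d=a[:2]-c; print(np.hypot(*d),np.degrees(np.arctan2(d[1],d[0])))
E
```

```text
[ 0.64630532 -0.01015013  0.14515293] 85.73078594760312 [ 0.40245972 -0.13725943 -0.17711751]
0.055931186911183386 -3.844506913100955
```

Emit:
step_arm(
  steps="0 0 0 0 2;0.01 0.38 0 -0.07 2;0.05 0.77 0 -0.14 2;0.12 1.14 0 -0.21 2;0.21 1.52 0 -0.28 2;0.33 1.88 0 -0.35 2;0.48 2.24 0 -0.42 2;0.64 2.58 0 -0.49 2;0.84 2.91 0 -0.56 2;1.05 3.23 0 -0.63 2;1.29 3.54 0 -0.70 2;1.29 3.54 0 -0.70 2",
)

```text
t: 11.45
position: [0.6365, 0.0269, 0.1461]
ee_rot: [-0.969, 2.987, -0.001]
force: [0.3, 0.0, -0.6]
width: 0.0204
grip_force: 0.0
```

```bash
cat >> h.py <<'E'
cc=np.array([.5905,-.0064])
def rep():
    a,M,s=here(); d=a[:2]-cc; t=np.radians(yaw(M)-90); f=np.array(s["force"])
    print(np.round(a,4),"yaw-90",round(np.degrees(t),1),"r",np.round(np.hypot(*d)*1e3,1),"bearing",np.round(np.degrees(np.arctan2(d[1],d[0])),1),"F",np.round(f,1),"Fr",round(f[0]*np.cos(t)+f[1]*np.sin(t),1),"Ft",round(-f[0]*np.sin(t)+f[1]*np.cos(t),1),"w",s["width"],"q6",round(s["q"][5],2))
E
python3 - <<'E'
from h import *
import cv2
rep(); cv2.imwrite("pics/t2.png",snapshot("top")[:,:,::-1])
a=cv2.imread("pics/t2.png").astype(int)
for v in range(268,302,2): print(v,"".join("#" if a[v,u].min()>140 else "." for u in range(250,345)))
E
```

```text
[0.6365 0.0269 0.1461] yaw-90 36.0 r 56.8 bearing 35.8 F [ 0.3  0.  -0.6] Fr 0.2 Ft -0.1 w 0.02036931618901736 q6 -0.7
268 #######################################################################........................
270 ................................................##############################.................
272 ..................................############################################......###........
274 ..................................###################################.....#......#########.....
276 ..................................################..............#####...........####.....##....
278 ....................................#############..............######............#........#....
280 ..............................##.....##########...............#######..........................
282 ..............................###..#####...........#################...................##......
284 ..............................##########........###################..................#####.....
286 .............................##########.......###################.....................####.....
288 ..............................########....################............................#####....
290 ..............................#######.#################................................####....
292 ..............................######..##############...................................####....
294 .............................######.....######.........................................#####...
296 ............................######......................................................####...
298 ............................#####.......................................................#####..
300 ............................###..........................................................####..
```

Emit:
step_arm(
  steps="0.01 0.29 0 -0.05 2;0.03 0.57 0 -0.10 2;0.07 0.86 0 -0.16 2;0.12 1.14 0 -0.21 2;0.19 1.42 0 -0.26 2;0.27 1.70 0 -0.31 2;0.27 1.70 0 -0.31 2;0.27 1.70 0 -0.31 2",
)

```text
t: 12.17
position: [0.6245, 0.0385, 0.1456]
ee_rot: [-1.413, 2.805, -0.0]
force: [-0.4, -0.5, 1.0]
width: 0.0203
grip_force: 0.2
```

```bash
cat >> h.py <<'E'
def wing(z=.157,save=None):
    import cv2
    im=snapshot("top")
    if save: cv2.imwrite(save,im[:,:,::-1])
    out=[]
    for b in np.arange(-175,-70,.5):   # brightness along ring r=55..66 at wing-top height, world bearing
        g=[]
        for r in(.050,.056,.062,.066):
            u=proj("top",np.r_[cc+r*np.array([np.cos(np.radians(b)),np.sin(np.radians(b))]),z]); 
            g.append(cv2.getRectSubPix(im.min(2),(1,1),(float(u[0]),float(u[1])))[0,0])
        out.append(min(g))
    out=np.array(out,float); b=np.arange(-175,-70,.5); k=out>125
    return b[k], out.max()
E
python3 - <<'E'
from h import *
rep(); 
for z in(.157,.149): print(wing(z,"pics/t3.png"))
E
```

```text
[0.6245 0.0385 0.1456] yaw-90 53.5 r 56.3 bearing 52.9 F [-0.4 -0.5  1. ] Fr -0.6 Ft -0.0 w 0.02032113394666049 q6 -0.99
(array([], dtype=float64), np.float64(105.0))
(array([], dtype=float64), np.float64(105.0))
```

Emit:
step_arm(
  steps="0.01 0.19 0 -0.03 2;0.02 0.38 0 -0.07 2;0.03 0.57 0 -0.10 2;0.05 0.76 0 -0.14 2;0.05 0.76 0 -0.14 2;0.05 0.76 0 -0.14 2",
)

```text
t: 12.77
position: [0.6185, 0.0426, 0.1456]
ee_rot: [-1.606, 2.698, -0.001]
force: [1.8, -0.5, 0.1]
width: 0.0196
grip_force: 1.1
```

```bash
sed -i 's/-175,-70,/-200,-50,/g;s/k=out>125/k=out>115/' h.py; python3 - <<'E'
from h import *
import cv2
rep()
for z in(.157,.149): print(wing(z,"pics/t3.png"))
a=cv2.imread("pics/t3.png").astype(int)
for v in range(268,306,2): print(v,"".join("#" if a[v,u].min()>140 else "." for u in range(250,345)))
E
```

```text
[0.6185 0.0426 0.1456] yaw-90 61.5 r 56.5 bearing 60.3 F [ 1.8 -0.5  0.1] Fr 0.4 Ft -1.8 w 0.01959268738924879 q6 -1.12
(array([-189.5, -189. , -188.5, -188. , -187.5, -187. , -186.5, -186. ,
       -185.5, -185. , -184.5, -184. , -183.5, -183. , -182.5, -182. ,
       -181.5, -181. , -180.5, -180. , -179.5, -179. ,  -57.5,  -57. ,
        -56.5,  -56. ,  -55.5,  -55. ,  -54.5,  -54. ,  -53.5,  -53. ,
        -52.5,  -52. ,  -51.5,  -51. ,  -50.5]), np.float64(175.0))
(array([-190. , -189.5, -189. , -188.5, -188. , -187.5, -187. , -186.5,
       -186. , -185.5, -185. , -184.5, -184. , -183.5, -183. , -182.5,
       -182. , -181.5, -181. , -180.5, -180. , -179.5,  -57.5,  -57. ,
        -56.5,  -56. ,  -55.5,  -55. ,  -54.5,  -54. ,  -53.5,  -53. ,
        -52.5,  -52. ,  -51.5,  -51. ,  -50.5]), np.float64(178.0))
268 #######################################################################........................
270 ................................................######################.........................
272 ...................................#################........####......
[... 925 characters left out ...]

292 ..................................###..##############.....###..........................####....
294 .......................................######..........................................#####...
296 .......................................#####............................................####...
298 .......................................#####............................................#####..
300 .......................................#####.............................................####..
302 .......................................#####...................................................
304 .......................................#####...................................................
```

Emit:
step_arm(
  steps="0.01 0.19 0 -0.03 2;0.02 0.38 0 -0.07 2;0.03 0.57 0 -0.10 2;0.05 0.76 0 -0.14 2;0.07 0.86 0 -0.16 2;0.07 0.86 0 -0.16 2",
)

```text
t: 13.37
position: [0.6129, 0.0453, 0.1463]
ee_rot: [-1.816, 2.558, -0.008]
force: [8.5, -2.8, -1.8]
width: 0.0199
grip_force: 4.0
```

```bash
cat >> h.py <<'E'
def wm(z):
    b,_=wing(z); g=b[b<-120]; print("left wing mean",z,g.mean() if len(g) else None,len(g), "other",b[b>-120].mean() if len(b[b>-120]) else None)
E
python3 - <<'E'
from h import *
rep(); wm(.149); 
import cv2
i=snapshot("side"); cv2.imwrite("pics/s6.png",i[:,:,::-1])
a=cv2.imread("pics/side0.png")
B=np.hstack([cv2.resize(x[215:275,300:400],(400,240),interpolation=3) for x in(a,i[:,:,::-1])]); cv2.imwrite("pics/cmp.png",B)
E
```

```text
[0.6129 0.0453 0.1463] yaw-90 70.7 r 56.4 bearing 66.6 F [ 8.5 -2.8 -1.8] Fr 0.2 Ft -8.9 w 0.019904584472710794 q6 -1.28
left wing mean 0.149 -179.25 22 other -54.0
```

```bash
python3 - <<'E'
from h import *
import cv2
i=cv2.imread("pics/s6.png").astype(int).min(2); b=np.radians(180.8)
e=np.array([np.cos(b),np.sin(b)]); n=np.array([-e[1],e[0]])
for r in(.05,.056,.062,.067):
    q=cc+r*e
    for z0 in(.113,.105,.100):
        # near (+y) upper edge and lower edge of wing's camera-facing side; top far edge
        print(r,z0,[np.round(proj("side",np.r_[q+s*.0065*n,z0+h]),1).tolist() for s,h in((1,.044),(-1,.044),(-1,.026))])
u=[int(round(proj("side",np.r_[cc+r*e,.15])[0])) for r in(.05,.056,.062,.067)]
for v in range(222,250): print(v,i[v,u], i[v,u[0]-4:u[-1]+8:3])
E
```

```text
0.05 0.113 [[375.3, 238.2], [374.7, 241.1], [374.6, 249.6]]
0.05 0.105 [[375.2, 242.0], [374.6, 244.9], [374.5, 253.3]]
0.05 0.1 [[375.2, 244.3], [374.6, 247.2], [374.5, 255.6]]
0.056 0.113 [[378.4, 238.4], [377.8, 241.2], [377.7, 249.7]]
0.056 0.105 [[378.3, 242.2], [377.8, 245.0], [377.6, 253.5]]
0.056 0.1 [[378.3, 244.5], [377.7, 247.4], [377.6, 255.8]]
0.062 0.113 [[381.5, 238.6], [381.0, 241.4], [380.8, 249.9]]
0.062 0.105 [[381.5, 242.3], [380.9, 245.2], [380.7, 253.6]]
0.062 0.1 [[381.4, 244.7], [380.9, 247.5], [380.7, 256.0]]
0.067 0.113 [[384.1, 238.7], [383.6, 241.5], [383.4, 250.0]]
0.067 0.105 [[384.1, 242.5], [383.5, 245.3], [383.3, 253.8]]
0.067 0.1 [[384.0, 244.8], [383.5, 247.7], [383.3, 256.1]]
222 [149 144 145 150] [147 150 141 143 148 154 152]
223 [146 138 149 150] [151 147 142 144 150 149 150]
224 [144 145 147 146] [151 146 144 151 152 149 149]
225 [143 143 148 149] [143 141 142 147 150 150 151]
226 [139 140 148 151] [137 139 139 143 151 147 147]
227 [136 143 146 150] [135 134 140 141 145 148 144]
228 [140 145 144 146] [135 138 144 141 144 146 145]
229 [142 150 14
[... 376 characters left out ...]
 98 103  99 100 146 149]
237 [101 102 100 128] [ 86 100 104 101 110 148 149]
238 [110 111 116 135] [ 75 101 109 116 126 149 143]
239 [108 122 132 145] [ 60  94 123 130 143 147 146]
240 [104 126 145 140] [ 57  80 125 135 149 145 148]
241 [ 81 111 139 124] [ 69  78 109 130 135 142 155]
242 [ 69  96 127 112] [ 85  80  85 120 122 129 153]
243 [ 75  90 146 126] [ 79  88  71 141 137 125 151]
244 [ 81  94 174 154] [ 79  87  73 164 168 125 140]
245 [ 78  91 180 161] [ 84  82  72 166 175 124 132]
246 [ 75  82 163 147] [ 88  79  68 150 157 113 124]
247 [ 73  72 134 123] [ 91  75  60 126 128 101 116]
248 [ 67  61 118 109] [ 84  69  58 107 113  96 104]
249 [ 64  63 110 108] [ 77  64  53  99 108  92 102]
```

The side-image wing top at rows 243–246 puts the cap origin at about z = 0.103, so it has dropped in, and it's against the anticlockwise stop. Now screw clockwise, lowering gradually.

Emit:
step_arm(
  steps="0.01 -0.39 0 0.07 2;0.05 -0.78 0.3 0.14 2;0.12 -1.16 0.5 0.21 2;0.22 -1.54 0.6 0.28 2;0.34 -1.92 0.6 0.35 2;0.48 -2.28 0.7 0.42 2;0.66 -2.63 0.9 0.49 2;0.85 -2.97 1.1 0.56 2;1.07 -3.29 1.2 0.63 2;1.31 -3.6 1.3 0.7 2;1.57 -3.89 1.3 0.77 2;1.57 -3.89 1.3 0.77 2",
)

```text
t: 14.47
position: [0.6407, 0.0184, 0.1318]
ee_rot: [0.721, -3.056, -0.001]
force: [-0.5, 0.8, -0.4]
width: 0.02
grip_force: 0.1
```

```bash
python3 - <<'E'
from h import *
rep(); wm(.147)
E
```

```text
[0.6407 0.0184 0.1318] yaw-90 26.5 r 56.0 bearing 26.2 F [-0.5  0.8 -0.4] Fr -0.1 Ft 0.9 w 0.020000585028590232 q6 -0.55
left wing mean 0.147 None 0 other -74.95945945945945
```

Emit:
step_arm(
  steps="0.01 -0.39 0 0.07 2;0.05 -0.78 0 0.14 2;0.12 -1.16 0 0.21 2;0.22 -1.54 0 0.28 2;0.34 -1.92 0 0.35 2;0.48 -2.28 0 0.42 2;0.66 -2.63 0 0.49 2;0.85 -2.97 0 0.56 2;1.07 -3.29 0 0.63 2;1.31 -3.6 0 0.7 2;1.57 -3.89 0 0.77 2;1.57 -3.89 0 0.77 2",
)

```text
t: 15.52
position: [0.6441, -0.0234, 0.132]
ee_rot: [-0.477, -3.104, 0.0]
force: [0.8, -0.3, 0.4]
width: 0.0197
grip_force: 0.0
```

```bash
python3 - <<'E'
from h import *
rep(); wm(.144); print(wing(.144)[0])
E
```

```text
[ 0.6441 -0.0234  0.132 ] yaw-90 -17.5 r 56.2 bearing -17.6 F [ 0.8 -0.3  0.4] Fr 0.8 Ft -0.1 w 0.019749784454971532 q6 0.15
left wing mean 0.144 None 0 other -54.0
[-57.5 -57.  -56.5 -56.  -55.5 -55.  -54.5 -54.  -53.5 -53.  -52.5 -52.
 -51.5 -51.  -50.5]
```

Emit:
step_arm(
  steps="0.01 -0.29 0 0.05 2;0.03 -0.58 0 0.1 2;0.07 -0.88 0 0.16 2;0.12 -1.16 0 0.21 2;0.16 -1.35 0 0.24 2;0.16 -1.35 0 0.24 2",
)

```text
t: 16.12
position: [0.6405, -0.0316, 0.1325]
ee_rot: [0.838, 3.027, 0.014]
force: [4.2, 10.2, -3.2]
width: 0.0196
grip_force: 5.3
```

```bash
python3 - <<'E'
from h import *
import cv2
rep()
cv2.imwrite("pics/t4.png",snapshot("top")[:,:,::-1])
a=cv2.imread("pics/t4.png").astype(int)
for v in range(268,312,2): print(v,"".join("#" if a[v,u].min()>140 else "." for u in range(250,345)))
for b in(-143.5,96.5,-23.5): print(b,[np.round(proj("top",np.r_[cc+r*np.array([np.cos(np.radians(b)),np.sin(np.radians(b))]),.144]),1) for r in(0,.05,.07)])
E
```

```text
[ 0.6405 -0.0316  0.1325] yaw-90 -31.0 r 56.0 bearing -26.7 F [ 4.2 10.2 -3.2] Fr -1.6 Ft 10.9 w 0.01958373586412872 q6 0.37
268 #######################################################################........................
270 ....................................................##################.........................
272 ....................................................................................###........
274 ...................................................................................#######.....
276 .........................................................................................##....
278 ..........................................................................................#....
280 ...............................................................................................
282 .......................................................................................##......
284 ......................................................................................####.....
286 .......................................................................
[... 752 characters left out ...]
........................................................................
304 ...............................................................................................
306 ...............................................................................................
308 ...............................................................................................
310 ...............................................................................................
-143.5 [array([293.1, 273.2]), array([308.3, 293.3]), array([314.5, 301.4])]
96.5 [array([293.1, 273.2]), array([268.1, 276.4]), array([258. , 277.7])]
-23.5 [array([293.1, 273.2]), array([302.9, 249.9]), array([306.8, 240.7])]
```

Emit:
step_arm(
  steps="0 -0.2 0 0 2;0 -0.4 0 0 2;0 -0.4 0 0 2;0 -0.4 0 0 2",
)

```text
t: 16.5
position: [0.6401, -0.0321, 0.1327]
ee_rot: [0.833, 3.026, 0.023]
force: [8.5, 17.1, -3.0]
width: 0.0201
grip_force: 9.2
```

```bash
python3 - <<'E'
from h import *
import cv2
rep()
i=snapshot("top"); a=i.min(2).astype(int)
for v in range(270,312,2): print(v," ".join("%3d"%x for x in a[v,250:330:2]))
E
```

```text
[ 0.6401 -0.0321  0.1327] yaw-90 -30.8 r 55.9 bearing -27.4 F [ 8.5 17.1 -3. ] Fr -1.4 Ft 19.0 w 0.02005614777391666 q6 0.37
270  89  94  93  93  96  99 102 101  99 100 104 108 109 110 108 113 118 117 118 118 119 127 125 128 132 133 140 144 142 140 141 145 152 150 153 141 112 113 113 114
272  90  88  89  92  97  97 100 102 102 105 104 103 104 104 106 107 107 106 109 110 110 113 109 108 114 114 111 111 110 108 106 102 103  95 107 113 112 112 111 113
274  90  92  94  98 103 105 106 109 110 113 112 114 114 115 115 118 116 119 119 116 119 117 119 115 114 114 112 110 108 108 104 102  99  94 105 110 109 108 108 111
276  90  91  97 104 104 106 108 111 109 111 113 113 116 115 116 118 117 117 116 117 120 117 119 116 116 113 110 111 109 107 105 102  98  93 105 105 103 106 105 105
278  91  96  99 101 104 107 106 111 112 113 115 111 115 116 115 117 117 118 121 117 118 117 117 115 112 111 111 110 109 108 103 102 100  94 101 100 103 103 102 104
280  92  96  99 101 107 107 112 110 113 114 115 117 116 115 117 118 117 119 119 118 116 117 116 116 114 111 111 108 108 106 102 102 100  98  99 100  99  98
[... 1768 characters left out ...]
 105 103  99  95  93  92  89  85  79  74  63
304 106 107 109 110 111 111 112 116 116 114 116 117 118 122 119 120 120 120 119 117 117 120 116 115 111 111 110 107 106 103 104  97  95  92  91  85  82  79  69  62
306 106 110 109 109 112 111 113 114 115 115 115 117 118 117 120 119 120 119 122 117 118 116 117 112 111 112 108 108 108 105 100 100  95  94  89  86  83  79  72  65
308 107 108 108 111 111 113 113 113 115 117 117 117 119 117 120 122 122 122 122 121 118 117 112 114 112 108 109 107 105 103  98  98  97  94  92  88  84  78  72  73
310 107 110 108 108 112 114 115 114 115 118 115 118 120 120 121 122 122 122 120 122 118 116 113 113 111 111 108 108 105 105  99  98  98  95  90  87  83  77  73  84
```

Firm stop: 19 N with hardly any further motion, at the expected home bearing. Back off to centre and lift clear.

Emit:
step_arm(
  steps="0 0.4 0 0 2;0 0.9 0 -0.09 2;0 0.9 0 -0.09 2;0 0.9 0 -0.09 2;0 0.9 -1 -0.09 2;0 0.9 -3 -0.09 2;0 0.9 -6 -0.09 2;0 0.9 -6.5 -0.09 2;0 0.9 -6.5 -0.09 2",
)

```text
t: 17.3
position: [0.6436, -0.0324, 0.2009]
ee_rot: [0.708, 3.055, -0.0]
force: [0.1, 0.5, 0.2]
width: 0.0201
grip_force: 0.0
```

```bash
python3 - <<'E'
from h import *
rep()
for n,q in(("pivot",P(-42,-75,126)),("tipnow",P(-42+44.5*np.cos(np.radians(-165)),-75+44.5*np.sin(np.radians(-165)),126)),("tipin",P(-42+44.5*np.cos(np.radians(105)),-75+44.5*np.sin(np.radians(105)),126)),("homewing",P(62*np.cos(np.radians(-165)),62*np.sin(np.radians(-165)),113))): print(n,q,proj("top",q))
E
```

```text
[ 0.6436 -0.0324  0.2009] yaw-90 -26.1 r 59.1 bearing -26.1 F [0.1 0.5 0.2] Fr -0.1 Ft 0.5 w 0.020094475466631543 q6 0.29
pivot [ 0.57908404 -0.09218873  0.126     ] [336.09605682 278.25260633]
tipnow [ 0.54358571 -0.11902376  0.126     ] [349.68169943 295.71814677]
tipin [ 0.55224902 -0.05669041  0.126     ] [318.73092956 291.86134237]
homewing [ 0.54034165 -0.04428813  0.113     ] [312.74381355 297.58761284]
```

Cap home. Next is the dog: I'll push it with shut fingers on an arc about its pivot. Prepare the numbers.

```bash
cat >> h.py <<'E'
def dog(lo=.133):
    n=onz("top",tc(553,197),.138)[:2]; e=onz("top",tc(572,288),lo)[:2]; return n,e
E
python3 - <<'E'
from h import *
n,e=dog(); pv=P(-42,-75,0)[:2]; print(n,pv,np.degrees(np.arctan2(*(e-n)[::-1])),np.degrees(np.arctan2(*(e-pv)[::-1])))
pv=(n+pv)/2; print("pv",pv)
ph=np.radians(-138); t=pv+.032*np.array([np.cos(ph),np.sin(ph)])+.0175*np.array([-np.sin(ph),np.cos(ph)])
print(t,go(np.r_[t,.2],42),go(np.r_[t,.124],42))
for th in range(8,112,8):
    a=np.radians(th);c,s=np.cos(a),np.sin(a); print(th,np.round([-1.75*c+3.2*s+1.75,-1.75*s-3.2*c+3.2,a],2))
E
```

```text
[ 0.58279855 -0.08986759] [ 0.57908404 -0.09218873] -168.90195737486496 -170.9037906852023
pv [ 0.58094129 -0.09102816]
[ 0.56887045 -0.12544537] [  2.61 -11.65   0.07   0.38] [  2.66 -11.66   7.67   0.38]
8 [ 0.46 -0.21  0.14]
16 [ 0.95 -0.36  0.28]
24 [ 1.45 -0.44  0.42]
32 [ 1.96 -0.44  0.56]
40 [ 2.47 -0.38  0.7 ]
48 [ 2.96 -0.24  0.84]
56 [ 3.42 -0.04  0.98]
64 [3.86 0.22 1.12]
72 [4.25 0.55 1.26]
80 [4.6  0.92 1.4 ]
88 [4.89 1.34 1.54]
96 [5.12 1.79 1.68]
104 [5.28 2.28 1.82]
```

Emit:
step_arm(
  steps="1 -4 0 0.12 0;2 -8 0 0.24 0;2.6 -11.6 0 0.36 0;2.6 -11.6 0 0.38 0;2.6 -11.6 2 0.38 0;2.6 -11.6 4 0.38 0;2.6 -11.6 5.5 0.38 0;2.6 -11.6 6.6 0.38 0;2.6 -11.6 7.3 0.38 0;2.6 -11.6 7.6 0.38 0;2.6 -11.6 7.6 0.38 0;2.6 -11.6 7.6 0.38 0",
)

```text
t: 18.3
position: [0.568, -0.1242, 0.1217]
ee_rot: [1.272, 2.872, 0.0]
force: [-0.6, 0.7, 0.2]
width: 0.0003
grip_force: 0.0
```

```bash
python3 - <<'E'
from h import *
a,M,s=here(); print(a,yaw(M),s["force"],s["width"],s["q"][5])
for th in range(5,65,5):
    r=np.radians(th);c,q=np.cos(r),np.sin(r); print(th,np.round([-1.75*c+3.2*q+1.75,-1.75*q-3.2*c+3.2,r],2))
E
```

```text
[ 0.56796859 -0.12423559  0.12172709] 42.20318693968937 [-0.63393226  0.72257548  0.19562386] 0.00030911716282805256 0.49195922600999664
5 [ 0.29 -0.14  0.09]
10 [ 0.58 -0.26  0.17]
15 [ 0.89 -0.34  0.26]
20 [ 1.2  -0.41  0.35]
25 [ 1.52 -0.44  0.44]
30 [ 1.83 -0.45  0.52]
35 [ 2.15 -0.43  0.61]
40 [ 2.47 -0.38  0.7 ]
45 [ 2.78 -0.3   0.79]
50 [ 3.08 -0.2   0.87]
55 [ 3.37 -0.07  0.96]
60 [3.65 0.08 1.05]
```

Emit:
step_arm(
  steps="0.29 -0.14 0 0.09 0;0.58 -0.26 0 0.17 0;0.89 -0.34 0 0.26 0;1.2 -0.41 0 0.35 0;1.52 -0.44 0 0.44 0;1.83 -0.45 0 0.52 0;2.15 -0.43 0 0.61 0;2.47 -0.38 0 0.7 0;2.78 -0.3 0 0.79 0;3.08 -0.2 0 0.87 0;3.37 -0.07 0 0.96 0;3.37 -0.07 0 0.96 0",
)

```text
t: 19.3
position: [0.5455, -0.1002, 0.1226]
ee_rot: [2.454, 1.956, 0.001]
force: [0.5, -1.1, 1.1]
width: -0.0001
grip_force: 0.6
```

```bash
python3 - <<'E'
from h import *
a,M,s=here(); print(a,yaw(M),s["force"],s["q"][5])
E
```

```text
[ 0.54551874 -0.10015118  0.12261884] -12.881315726531485 [ 0.47485915 -1.12241478  1.08392101] 1.481458319853406
```

Emit:
step_arm(
  steps="0.29 -0.14 0 0.09 0;0.58 -0.26 0 0.17 0;0.89 -0.34 0 0.26 0;1.2 -0.41 0 0.35 0;1.52 -0.44 0 0.44 0;1.83 -0.45 0 0.52 0;2.02 -0.44 0 0.58 0;2.15 -0.43 0 0.61 0;2.15 -0.43 0 0.61 0",
)

```text
t: 20.05
position: [0.5455, -0.078, 0.1221]
ee_rot: [2.928, 1.134, 0.001]
force: [-0.1, -2.5, -0.1]
width: 0.0
grip_force: 0.4
```

```bash
python3 - <<'E'
from h import *
a,M,s=here(); print(a,yaw(M),s["force"],s["q"][5])
E
```

```text
[ 0.54551464 -0.07804393  0.12207833] -47.65813021734477 [-0.1237017  -2.53217062 -0.13712085] 2.1268109142424847
```

Emit:
step_arm(
  steps="0.15 -0.07 0 0.04 0;0.29 -0.14 0 0.09 0;0.4 -0.17 0 0.11 0;0.5 -0.2 0 0.13 0;0.5 -0.2 0 0.13 0",
)

```text
t: 20.47
position: [0.5464, -0.0745, 0.1218]
ee_rot: [2.994, 0.94, -0.005]
force: [-5.6, -6.3, 4.4]
width: -0.0
grip_force: 3.6
```

```bash
python3 - <<'E'
from h import *
a,M,s=here(); print(a,yaw(M),s["force"],M[:,0]@s["force"],s["q"][5])
pv=np.array([.581,-.091]); print(M[:,:2].T[:,:2]@(a[:2]-pv)*1e3)
E
```

```text
[ 0.54635297 -0.07449113  0.12178145] -55.15463068427256 [-5.6482176  -6.26640767  4.44535369] -8.233256127353869 2.26644648785012
[-19.00226692 -33.34476988]
```

Emit:
step_arm(
  steps="0.15 0 0 0 0;0.3 0 0 0 0;0.3 0 0 0 0;0.3 0 0 0 0",
)

```text
t: 20.8
position: [0.5465, -0.0743, 0.1216]
ee_rot: [2.993, 0.938, -0.013]
force: [-10.7, -10.5, 7.8]
width: -0.0001
grip_force: 7.4
```

```bash
python3 - <<'E'
from h import *
a,M,s=here(); print(a,yaw(M),M.T@s["force"])
E
```

```text
[ 0.54649038 -0.07428564  0.12164409] -55.18742054606772 [-14.88631139   2.50823802  -7.69830234]
```

Firm stop: 15 N with 0.2 mm of motion. Back off, rise and move clear for a look.

Emit:
step_arm(
  steps="-0.4 0 0 0 0;-1.2 0 0 0 0;-1.8 0 0 0 0;-1.8 0 0 0 0;-1.8 0 -2 0 0;-1.8 0 -5 0 0;-1.8 0 -8 0 0;-1.8 0 -8 0 0",
)

```text
t: 21.47
position: [0.5384, -0.0821, 0.207]
ee_rot: [2.993, 0.939, 0.013]
force: [0.9, -1.1, 1.2]
width: 0.0
grip_force: 0.0
```

```bash
python3 - <<'E'
from h import *
a,M,s=here(); print(a,s["force"],go((.42,-.2,.22),-55),go((.36,-.33,.22),-55))
E
```

```text
[ 0.53844624 -0.08208176  0.20697376] [ 0.87933681 -1.05719813  1.16018822] [-16.45   2.92  -1.39  -0.  ] [-28.8   10.16  -1.42  -0.  ]
```

Emit:
step_arm(
  steps="-4 1.4 -1.4 0 0;-8 2.8 -1.4 0 0;-12 4.2 -1.4 0 0;-16 5.6 -1.4 0 0;-20 7 -1.4 0 0;-24 8.5 -1.4 0 0;-28.8 10.2 -1.4 0 0;-28.8 10.2 -1.4 0 0;-28.8 10.2 -1.4 0 0;-28.8 10.2 -1.4 0 0",
)

```text
t: 22.3
position: [0.3564, -0.33, 0.215]
ee_rot: [-2.998, -0.936, -0.001]
force: [-0.4, 0.6, -0.3]
width: -0.0002
grip_force: 0.0
```

```bash
python3 - <<'E'
from h import *
import cv2
rep()
t=snapshot("top"); i=snapshot("side")
cv2.imwrite("pics/e1.png",np.hstack([cv2.resize(t[235:355,240:390,::-1],(500,400),interpolation=3),cv2.resize(i[190:330,280:385,::-1],(300,400),interpolation=3)]))
E
```

```text
[ 0.3564 -0.33    0.215 ] yaw-90 -145.3 r 399.4 bearing -125.9 F [-0.4  0.6 -0.3] Fr 0.0 Ft -0.7 w -0.0001576078456284048 q6 1.64
```

View pics/e1.png

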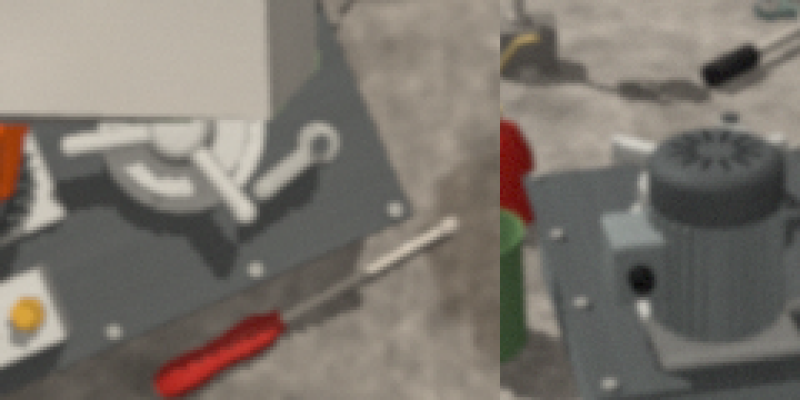

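The picture shows the cap's wing at the home mark (crop (247,212)) and the dog swung in right behind it (tip at (262,190)). The screwdriver is untouched.

```bash
python3 -c "
from station import hand_in; print(hand_in())"
```

```text
the job is handed in; nothing more can be done
None
```

The job is done and handed in at about 22 s: the valve body stands upright on the bench to the right of the pack. The cap dropped in and was screwed clockwise to a firm stop at the home mark, and the locking dog is swung in against its stop behind the wing; I did not touch the oil can, tin or screwdriver.

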